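Find the full tin by feel and tip it out onto the scale

ROBOT

A 6-joint arm with a two-finger parallel gripper is mounted at the origin on the work surface. World frame = base frame: x ahead of the robot, y to its left, z up, the work surface at z = 0. Lengths are in mm, angles in rad, forces in N, time in s.
With the tool pointing down it reaches from about 375 to 825 mm from the base axis. Payload 5.5 kg.
Tool frame: the origin (TCP) lies midway between the tips of the shut fingers; the grasp point (between the pads) lies 19 mm behind it (ctrl.grip_depth is the z of the grasp point in the tool frame, in mm); z points along the fingers, y is the direction in which the jaws open and shut (so a half turn about z gives the same grasp; the last joint's range is limited). The gripper opens to 85 mm and grips with 20 to 120 N. Pads are 22 mm wide; open, the fingers measure 114 mm over their backs; the gripper's body (76 mm by 85 mm) begins 54 mm behind the grasp point. The pads swing forward as they close: fully open they stand 13 mm farther back than shut.
Start: joints at [1.345, 0.314, -0.047, 1.21, 0, 1.571], TCP at [134.329, 584.765, 231.299] pointing down, gripper open.
Joint ranges: [-2.67, 2.67], [-0.69, 1.73], [-1.03, 1.25], [-2.08, 2.16], [-1.42, 1.45], [-3.14, 3.14]. Speed limits (rad/s): [2.39, 2.39, 3.01, 3.14, 3.14, 3.14].

INTERFACE

Orientations are given as [roll, pitch, yaw] about the fixed x, y, z axes, in that order (R = Rz(yaw) Ry(pitch) Rx(roll)).
In Python, from station import ctrl gives the robot as it stands. The module is installed in compiled form; this text tells all that it offers.
- The arm moves only by the tool carry_out, never from a script. Its argument "series" is a list of rows, each a list of 5 numbers: the finger opening in mm, from 0 to 85.4, then the shift along the tool's x, y, z in units of 30 mm (1.0 is 30 mm), then the turn about the tool's z in units of 10 degrees (1.0 is 10 degrees). A call has 1 to 10 rows; each row shifts and turns the commanded pose from where the row before left it, along the tool's axes as they then stand; what a row does not reach is not made up. A row lasts 1/8 s, in which the tool goes at most 62.5 mm and 10.7 degrees, less where a joint would pass 70% of its speed; a pose out of reach is approached as far as the arm can. A call is refused whole if a number of a shift passes 1 or a number of a turn 1, either way. A call with a gripper value outside its range is refused whole. The fingers move at their own pace and stop on an object; "grip_force" is the grip in N (left out, the last holds). Time passes only in rows, so rows that do not move let the fingers close. It gives the time, the measured TCP pose, the force and the opening at its end, in the units of the state.
- ctrl.get_state(): the state, without advancing time (a new reading comes with each control period).
- ctrl.snapshot(name): name is "scene" or "side" or "wrist"; returns the picture (400x640x3 uint8, blue, green, red); there is no depth.
- ctrl.camera_params(name): a dict with "intrinsics" (3x3 intrinsics, pixels), "k1" (the pictures are not rectified: a ray, as slopes to the right and down, at radius r is drawn at 1 + k1 r^2 times it, then the intrinsics apply), "rvec" (rotation vector, rad) and "tvec" (3), from world to camera coordinates, as OpenCV has them; the wrist camera has in their place "T_tool_cam" (4x4, takes a point from camera to tool coordinates, whose origin is the TCP and whose axes are the flange's). Camera axes: x right, y down, z forward; pixel columns grow to the right and rows downward; lengths in mm; the calibration is good to about 2 mm. A picture is of the moment at which its call begins: read the wrist's pose just before it. camera_params takes no time and is no camera call.
- ctrl.close_job(): hands the job in, once; it reports no verdict.
Trained networks look in the newest picture that a camera, given by its name, has taken for a name from the list of things; names that differ only in an ending like _2 or _b are one class to them, and where a whole thing is asked for, a point or a joint stands for the part that bears it (a point fixed in the world has none). Each returns a list of dicts, best first, with "conf" (0 to 1); they miss things now and then, are a little off and sometimes report something else, mostly with a low value. They report only what shows in the picture. A call takes as long as a camera call.
- ctrl.silhouettes(name, camera): "mask" (400x640 bool, what is visible of it) and "xy" ([column, row] in pixels, amid what is visible of it).
The state is a dict: "time_s": time; "joint_pos": joint angles; "qvel": joint speeds; "tau": joint torques, N m; "tool_pos": TCP position; "tool_rot": TCP orientation; "force": force on the tool from outside, world axes, zero at the start; "moment": the same for the moment, N m; "grip_width": opening from 0.0 (shut) to 1.0 (fully open).
Only numpy, scipy, OpenCV 4.12 (cv2) and the standard library are available. Lean on these libraries where they do the work, as an engineer would, in place of code of your own. Each camera call takes 0.05 s, during which the arm holds its last target. There are 200 camera calls.

TASK

One of the three red tins is full of chocolate balls; the other two hold just one each. Tilt the tins a little by their levers to feel which is the full one, slide the scale squarely in front of it and tip all of its contents, and nothing else, into the scale pan. Leave all three tins standing upright again, and do not upset or shove aside the mug, bottle, bowl and jar.

Things in the scene. Friction and masses are not known exactly. Their poses are not given: they have to be found in the camera images.
- rack: Steel rack with three red tins in a row. Origin on the table under the tins' common pivot line; x: pouring direction; y: along the row; z up. Pivot line at z 150 mm, along the tins' front walls, so upright tins span x -110 to 0, z 75 to 225 mm. Tins a, b, c centred at y +160, 0, -160 mm. Side plates at y +-81 and +-239 mm reach z 168 mm. Scale rails, 620 mm long, at x 50 and 140 mm.
- tin_a (a joint): Tin a (110 x 110 x 150 mm tall, red, closed steel top), rad: 0 upright on its stop, growing as it tips forward, end stop 1.9. Its mouth, the upper 56 mm of the front wall, is hidden by a loosely hanging steel flap. Contents roll out past about 1.6; to empty a tin, tip it to 1.8 or more and hold 1 s. Damped pivot, weak return spring: let go, an emptied tin falls back upright in about 1 s.
- tin_b (a joint): Tin b, the middle one, like tin a. One tin of the three holds six chocolate balls (48 mm, 72 g each), the others one ball each; which is full changes every time and cannot be seen. Tins alone weigh 0.25 to 0.34 kg. Just off its stop the bar takes about 4 N of forward push for the full tin and about 2 N for the others.
- tin_c (a joint): Tin c, at the -y end of the row; otherwise like tin a.
- tray (a joint): Slide of the scale carriage along the rack's y, m: the y of the pan's centre in the rack frame (+0.16 before tin a, 0 before tin b, -0.16 before tin c), range -0.17 to 0.17. Stays where left (about 1.5 N friction). Pour with the pan within 20 mm of the tin's middle. The grey carriage is 286 mm long in y, centred at rack x = 93 mm.
- scale (a joint): Sinking of the aluminium scale pan on its spring, m: 0 empty, about 2.8 mm per ball in it (six balls 17 mm, seven 20 mm), at most 24 mm. Pan 170 mm (rack x from 8 to 178 mm) by 150 mm (y), its rim 121 mm above the table when empty, far wall up to 176 mm.
- bar_a (a point): Point to push on the black bar (10 mm thick, along rack y, free from 71 to 122 mm off the tin's centre) at the top of tin a's side lever, 100 mm to the +y side of the centre, just beyond the next tin's wall but above its top. It is rigid with the tin, 115 mm from the pivot line and, tin upright, 30 mm behind and 111 mm above it (261 mm above the table), so it swings forward and down to the side of the mouth as the tin tips.
- bar_b (a point): Point to push on the black bar (10 mm thick, along rack y, free from 71 to 122 mm off the tin's centre) at the top of tin b's side lever, 100 mm to the +y side of the centre, just beyond the next tin's wall but above its top. It is rigid with the tin, 115 mm from the pivot line and, tin upright, 30 mm behind and 111 mm above it (261 mm above the table), so it swings forward and down to the side of the mouth as the tin tips.
- bar_c (a point): Point to push on the black bar (10 mm thick, along rack y, free from 71 to 122 mm off the tin's centre) at the top of tin c's side lever, 100 mm to the +y side of the centre, just beyond the next tin's wall but above its top. It is rigid with the tin, 115 mm from the pivot line and, tin upright, 30 mm behind and 111 mm above it (261 mm above the table), so it swings forward and down to the side of the mouth as the tin tips.
- post_left (a point): Top of the black upright post (12 mm thick, free length 110 mm, top 150 mm above the table) on the +y end of the scale carriage, 135 mm from the pan's centre in rack y and at rack x = 70 mm; push or pinch it to slide the carriage.
- post_right (a point): Top of the black upright post (12 mm thick, free length 110 mm, top 150 mm above the table) on the -y end of the scale carriage, 135 mm from the pan's centre in rack y and at rack x = 70 mm; push or pinch it to slide the carriage.
- mug: White mug, 80 mm wide, 90 mm tall, bystander; origin under its centre.
- bottle: Green bottle, 64 mm wide, 190 mm tall, bystander; origin under its centre.
- bowl: Steel bowl, 150 mm wide, 70 mm tall, bystander; origin under its centre.
- jar: Amber jar, 80 mm wide, 120 mm tall, bystander; origin under its centre.

How it is judged:
By the outcome, as a careful person would: the job done as asked, in the order asked, and still so for the second after the job is handed in, with the robot touching nothing.
It also fails if it takes over 72 s, if anything falls off the work surface, if the arm or the gripper's body presses on something with over 40 N, if the wrist force passes 120 N, or if a joint passes its speed limit or range.

## Working session

There is one attempt and no reset: what is moved stays moved. The work goes in short steps, Python scripts to look and compute and a tool call to move; the robot and the scene stay as the last step left them, time stands still between calls to the robot, and variables do not carry over. Pictures are saved under pics/ and viewed, about 8 in all and at most 12, crops included, and the job is handed in when it is done.

Besides the shell and the picture viewer there is one more tool, called after "Call:" as name(argument=value, ...) on one line, values as JSON. carry_out: Moves the arm, as the interface text tells. Its arguments: {"type":"object","properties":{"series":{"type":"array","items":{"type":"array","items":{"type":"number"}}},"grip_force":{"type":"number"}},"required":["series"]}

```bash
mkdir -p pics; cat > h.py <<'E'
from station import ctrl
import numpy as np, cv2
def cam(n):
    p=ctrl.camera_params(n); return p
def proj(n,P):
    p=cam(n); R=cv2.Rodrigues(np.array(p["rvec"],float))[0]
    c=np.atleast_2d(P)@R.T+np.ravel(p["tvec"]); s=c[:,:2]/c[:,2:]; s=s*(1+p["k1"]*(s**2).sum(1,keepdims=True))
    K=np.array(p["intrinsics"]); return s@K[:2,:2].T+K[:2,2]
def ray(n,uv):
    p=cam(n); R=cv2.Rodrigues(np.array(p["rvec"],float))[0]; K=np.array(p["intrinsics"])
    s=cv2.undistortPoints(np.array(uv,float).reshape(-1,1,2),K,np.array([p["k1"],0,0,0,0.])).reshape(-1,2)
    d=np.c_[s,np.ones(len(s))]@R; o=-R.T@np.ravel(p["tvec"]); return o,d/np.linalg.norm(d,axis=1,keepdims=True)
def onz(n,uv,z):
    o,d=ray(n,uv); return o+d*((z-o[2])/d[:,2])[:,None]
def tri(uv1,uv2,n1="scene",n2="side"):
    o1,d1=ray(n1,uv1);o2,d2=ray(n2,uv2);A=np.c_[d1[0],-d2[0]];t=np.linalg.lstsq(A,o2-o1,rcond=None)[0]
    a=o1+t[0]*d1[0];b=o2+t[1]*d2[0];return (a+b)/2,np.linalg.norm(a-b)
E
python3 - <<'E'
from h import *
np.set_printoptions(precision=1,suppress=True)
for n in("scene","side"):
    cv2.imwrite(f"pics/{n}0.png",ctrl.snapshot(n))
    p=cam(n);print(n,p["intrinsics"],p["k1"],p["rvec"],p["tvec"])
    for t in("rack","tin_a","tray","scale","bar_a","post_left","mug","bottle","bowl","jar"):
        for d in ctrl.silhouettes(t,n)[:4]: print(n,t,round(d["conf"],2),np.array(d["xy"]),d["mask"].sum())
s=ctrl.get_state();print(s)
E
```

```text
scene [[459.8   0.  318.9]
 [  0.  459.8 202.3]
 [  0.    0.    1. ]] 0.04685600413233453 [ 0.9  2.5 -1.2] [ 393.5  -37.1 2011.6]
scene rack 0.56 [330.7 234.1] 11089
scene tin_a 0.87 [312.1 190.1] 1199
scene tin_a 0.56 [334.5 210.6] 1532
scene tin_a 0.55 [369.4 237.5] 2124
scene tray 0.93 [293.4 236.9] 2906
scene scale 0.58 [288.9 231.8] 1980
scene bar_a 0.87 [336.7 212.5] 1477
scene bar_a 0.74 [263.4 173.2] 524
scene bar_a 0.73 [312.6 186.2] 1137
scene bar_a 0.6 [368.7 239.4] 2017
scene post_left 0.93 [294. 240.] 2894
scene mug 0.68 [437.2 292.8] 872
scene bottle 0.94 [389.4 329.6] 974
scene bowl 0.7 [234.3 181.8] 733
scene jar 0.94 [262.8 173.7] 525
side [[386.4   0.  317.7]
 [  0.  386.4 199.2]
 [  0.    0.    1. ]] -0.09000465802973326 [ 2.4 -0.1  0. ] [-494.   156.  1387.9]
side rack 0.76 [317.8 225.4] 9800
side tin_a 0.85 [297.  151.1] 865
side tin_a 0.84 [306.4 227.1] 2126
side tin_a 0.67 [300.8 183.5] 1207
side tray 0.62 [351.1 234.8] 3360
side tray 0.49 [305.7 231.2] 2071
side scale 0.95 [351.6 224.4] 2237
side bar_a 0.9 [304.2 231.7] 2046
side bar_a 0.87 [303.4 183.1] 1227
side bar_a 0.44 [350.5 233. ] 3373
side post_left 0.66 [347.8 234.2] 3380
side mug 0.89 [278.8 145.7] 331
side mug 0.71 [298.  150.9] 900
side mug 0.32 [298.8 185.4] 1188
side bowl 0.65 [362.6 354.7] 2412
side bowl 0.53 [297.3 152.5] 888
side jar 0.72 [305.7 356.3] 841
{'time_s': 1.1, 'joint_pos': array([ 1.3,  0.3, -0. ,  1.2,  0. ,  1.6]), 'qvel': array([-0., -0.,  0.,  0., -0.,  0.]), 'tau': array([ -0. , -53.9,  34. ,   0. ,   0. ,   0. ]), 'tool_pos': array([134.3, 584.8, 231.3]), 'tool_rot': array([ 3.1, -0. ,  2.9]), 'force': array([ 0.5, -0.9,  0.5]), 'moment': array([ 0. , -0.1,  0. ]), 'grip_width': 0.9966168147236737}
```

View pics/scene0.png

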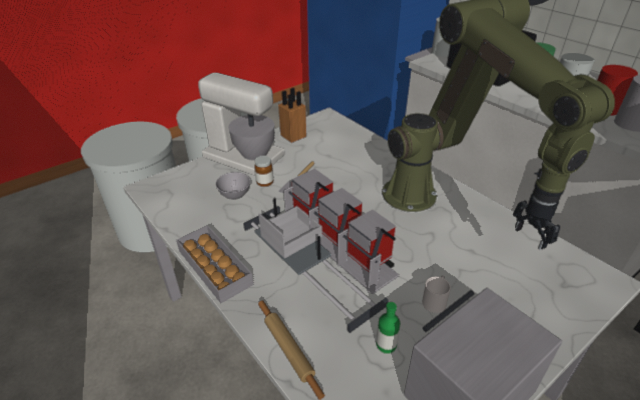

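View pics/side0.png

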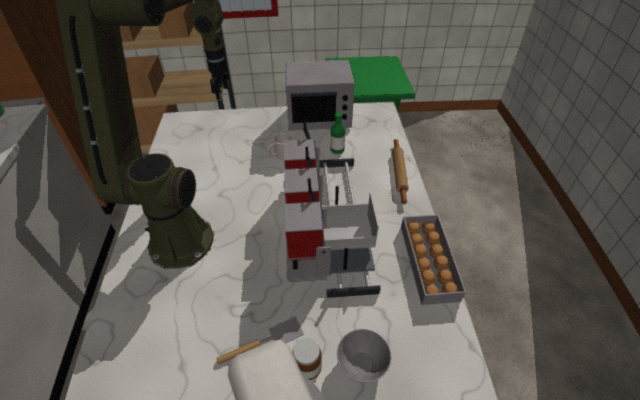

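Both views show the rack ahead of the robot, pouring away from it (+x). Tin a is on the bottle side, and the tray is near tin c (scene px ~290,235). I'll enlarge both views to pick points.

```bash
python3 - <<'E'
import cv2,numpy as np
a=cv2.imread("pics/scene0.png")[160:340,235:405]; b=cv2.imread("pics/side0.png")[120:300,265:395]
f=lambda i,k:cv2.resize(i,None,fx=k,fy=k,interpolation=cv2.INTER_CUBIC)
a=f(a,2.65);b=f(b,2.65)
def g(im,x0,y0):
    for v in range(0,400,20):
        x=int((v-x0)*2.65)
        if 0<=x<im.shape[1]: im[::4,x]=(255,255,0);cv2.putText(im,str(v),(x,9),0,.33,(0,255,0))
    for v in range(0,400,20):
        y=int((v-y0)*2.65)
        if 0<=y<im.shape[0]: im[y,::4]=(255,255,0);cv2.putText(im,str(v),(0,y),0,.33,(0,255,0))
g(a,235,160);g(b,265,120)
cv2.imwrite("pics/c0.png",np.hstack([a,b]));print(np.hstack([a,b]).shape)
E
```

```text
(477, 794, 3)
```

View pics/c0.png

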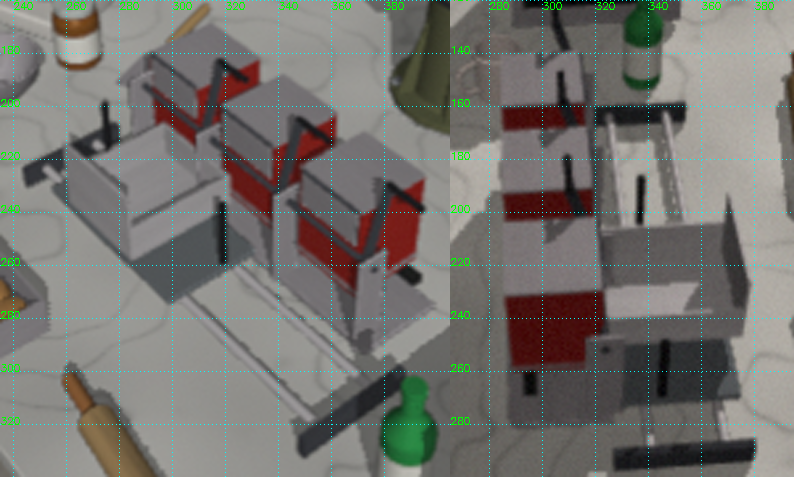

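```bash
cat > fit.py <<'E'
from h import *
from scipy.optimize import least_squares
np.set_printoptions(precision=1,suppress=True)
S=lambda x,y:(235+x/2.65,160+y/2.65)
T=lambda x,y:(265+(x-450.5)/2.65,120+y/2.65)
# rack-frame points; post pts flagged
obs=[("scene",S(222,201),(70,135,150),1),("scene",S(106,103),(70,-135,150),1),("side",T(640,178),(70,135,150),1),("side",T(664,342),(70,-135,150),1),
("scene",S(423,210),(-30,160+122,261),0),("scene",S(335,142),(-30,122,261),0),("scene",S(247,80),(-30,-160+122,261),0),
("scene",S(368,135),(-110,105,225),0),("scene",S(424,180),(-110,215,225),0),("scene",S(360,235),(0,215,225),0),("scene",S(300,175),(0,105,225),0),
("side",T(505,292),(-110,-215,225),0),("side",T(606,292),(0,-215,225),0),("side",T(602,222),(0,-105,225),0)]
def tf(p,P,t):
    P=np.array(P,float); P[1]+=t*p[3]*1.0
    c,s=np.cos(p[2]),np.sin(p[2]); return np.array([p[0]+c*P[0]-s*P[1],p[1]+s*P[0]+c*P[1],P[2]])
def res(p): return np.concatenate([proj(n,tf(p,P,t))[0]-uv for n,uv,P,t in obs])
if __name__=="__main__":
    r=least_squares(res,[550,0,0,-100],loss="soft_l1",x_scale=[100,100,.3,100]);print(r.x[:2],r.x[2].round(4),r.x[3],r.cost);print(res(r.x).reshape(-1,2))
    for k in "abc": print(k,tf(r.x,(-30,{"a":160,"b":0,"c":-160}[k]+100,261),0))
    for k,y in(("L",135),("R",-135)): print(k,tf(r.x,(70,y,150),1))
    def far(n,uv,z): print(n,onz(n,[uv],z))
    far("scene",(437,293),45);far("scene",(389,330),70);far("side",(306,356),60);far("side",(363,355),50)
    R=ctrl.get_state();print(R["tool_rot"])
E
python3 fit.py
```

```text
[505.1  59.1] -0.0113 -103.4907728667067 17.98119153662354
[[-0.4  0.9]
 [-0.1 -0.3]
 [ 1.9 -0.2]
 [ 0.7 -0. ]
 [-0.5  1.3]
 [-2.3  0.3]
 [ 0.3  0.4]
 [-1.1 -1. ]
 [ 0.9 -1.1]
 [ 0.3 -7.4]
 [ 0.3 -2.8]
 [-0.1  0.2]
 [-0.8 -1.6]
 [-1.5 -2.4]]
a [478.  319.5 261. ]
b [476.2 159.5 261. ]
c [474.4  -0.5 261. ]
L [575.4  89.8 150. ]
R [ 572.4 -180.1  150. ]
scene [[370.4 459.3  45. ]]
scene [[611.4 473.7  70. ]]
side [[ 433.7 -466.5   60. ]]
side [[ 590.5 -471.    50. ]]
[ 3.1 -0.   2.9]
```

Call:
carry_out(series=[[0,0,0,-0.2,-1],[0,0,0,-0.2,-0.23],[0,-1,-0.9,0,0],[0,-1,-0.9,0,0],[0,-1,-0.9,0,0],[0,-1,-0.9,0,0],[0,-1,-0.9,0,0],[0,-1,-0.9,0,0],[0,-1,-0.9,0,0],[0,-1,-0.9,0,0]], grip_force=40)

```text
time_s: 2.35
tool_pos: [372.8, 365.2, 243.5]
tool_rot: [3.141, 0.0, 3.131]
force: [0.1, -0.2, 0.3]
grip_width: -0.004
```

Call:
carry_out(series=[[0,-0.8,-0.5,0,0],[0,-0.8,-0.5,0,0],[0,-0.6,-0.5,0,0],[0,0,0,0,0],[0,0,0,0,0]])

```text
time_s: 2.98
tool_pos: [437.0, 320.6, 243.3]
tool_rot: [3.141, -0.0, 3.13]
force: [-0.1, 0.4, 0.2]
grip_width: -0.003
```

```bash
python3 - <<'E'
from h import *
s=ctrl.get_state();print(s["tool_pos"],s["force"])
a=ctrl.snapshot("scene")[150:300,280:440]; b=ctrl.snapshot("wrist")
b=b; cv2.imwrite("pics/w1.png",np.hstack([cv2.resize(a,(427,400),interpolation=cv2.INTER_CUBIC),b[:,140:510]]))
E
```

```text
[437.02282857 320.64495544 243.31598875] [-0.14660959  0.3998261   0.21116077]
```

View pics/w1.png

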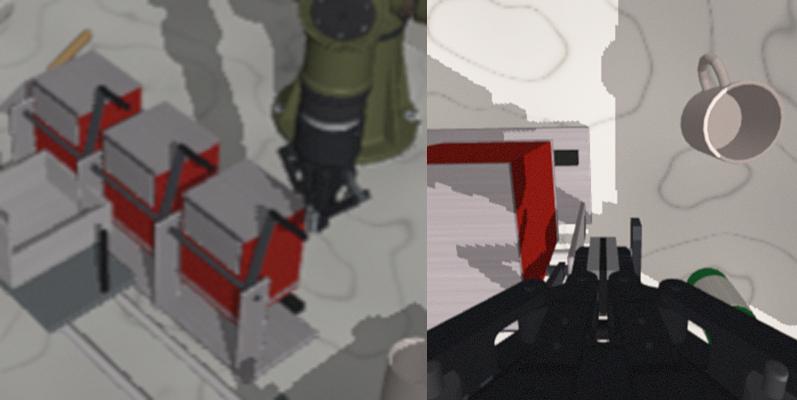

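The finger sits behind bar a, clear of the tin's wall. I'll feel tin a.

Call:
carry_out(series=[[0,-0.3,0,0,0],[0,-0.3,0,0,0],[0,-0.3,0,0,0],[0,-0.15,0,0,0],[0,-0.15,0,0,0],[0,0,0,0,0],[0,0,0,0,0]])

```text
time_s: 3.95
tool_pos: [473.2, 320.1, 243.2]
tool_rot: [3.141, -0.0, 3.131]
force: [-3.7, 0.9, 2.1]
grip_width: 0.0
```

Call:
carry_out(series=[[0,-0.2,0,0,0],[0,0,0,0,0],[0,0,0,0,0]])

```text
time_s: 4.32
tool_pos: [479.2, 319.9, 243.3]
tool_rot: [3.142, -0.0, 3.131]
force: [-3.9, 0.4, 1.9]
grip_width: -0.001
```

Call:
carry_out(series=[[0,0.6,0,0,0],[0,0.7,0,0,0],[0,0,-0.9,0,0],[0,0,-0.9,0,0],[0,0,-0.9,0,0],[0,0,-0.9,0,0],[0,0,-0.9,0,0],[0,0,-0.83,0,0],[0,0,0,0,0],[0,0,0,0,0]])

```text
time_s: 5.58
tool_pos: [438.5, 160.8, 243.4]
tool_rot: [3.141, 0.001, 3.13]
force: [-0.1, 0.6, 0.3]
grip_width: 0.001
```

Call:
carry_out(series=[[0,-0.3,0,0,0],[0,-0.3,0,0,0],[0,-0.3,0,0,0],[0,-0.15,0,0,0],[0,-0.15,0,0,0],[0,-0.1,0,0,0],[0,0,0,0,0],[0,0,0,0,0]])

```text
time_s: 6.58
tool_pos: [477.5, 160.0, 243.2]
tool_rot: [-3.142, -0.0, 3.13]
force: [-2.7, 1.0, 1.0]
grip_width: 0.003
```

Call:
carry_out(series=[[0,0.6,0,0,0],[0,0.7,0,0,0],[0,0,-0.9,0,0],[0,0,-0.9,0,0],[0,0,-0.9,0,0],[0,0,-0.9,0,0],[0,0,-0.9,0,0],[0,0,-0.83,0,0],[0,0,0,0,0],[0,0,0,0,0]])

```text
time_s: 7.82
tool_pos: [436.4, 1.0, 243.4]
tool_rot: [3.141, 0.0, 3.13]
force: [-0.3, 0.1, 0.1]
grip_width: 0.003
```

Call:
carry_out(series=[[0,-0.3,0,0,0],[0,-0.3,0,0,0],[0,-0.3,0,0,0],[0,-0.15,0,0,0],[0,-0.15,0,0,0],[0,-0.1,0,0,0],[0,0,0,0,0],[0,0,0,0,0]])

```text
time_s: 8.82
tool_pos: [475.6, 0.1, 243.2]
tool_rot: [-3.142, -0.0, 3.13]
force: [-2.2, 0.8, -0.2]
grip_width: 0.001
```

Forces were a ≈ 3.9 N, b ≈ 2.7 N and c ≈ 2.2 N, so tin a is the full one. Next I'll pinch the left post.

Call:
carry_out(series=[[46,0.4,0,-0.9,0],[46,0.2,0,-0.9,0],[46,-0.98,0.75,0,0],[46,-0.98,0.75,0,0],[46,-0.98,0.75,0,0],[46,-0.96,0.75,0,0],[46,0,0,0.9,0],[46,0,0,0.9,0],[46,0,0,0.9,0],[46,0,0,0,0]])

```text
time_s: 10.07
tool_pos: [574.6, 88.7, 214.3]
tool_rot: [-3.141, -0.003, 3.13]
force: [-0.4, -0.2, 0.5]
grip_width: 0.539
```

```bash
python3 - <<'E'
from h import *
s=ctrl.get_state();print(s["tool_pos"],s["force"],s["grip_width"])
a=ctrl.snapshot("scene")[150:300,220:380]; b=ctrl.snapshot("side")[120:280,250:410]
f=lambda i:cv2.resize(i,(400,400),interpolation=cv2.INTER_CUBIC)
cv2.imwrite("pics/w2.png",np.hstack([f(a),f(b)]))
E
```

```text
[574.57179028  88.68171679 214.34615308] [-0.3937336  -0.20508888  0.4950646 ] 0.5391092368964728
```

View pics/w2.png

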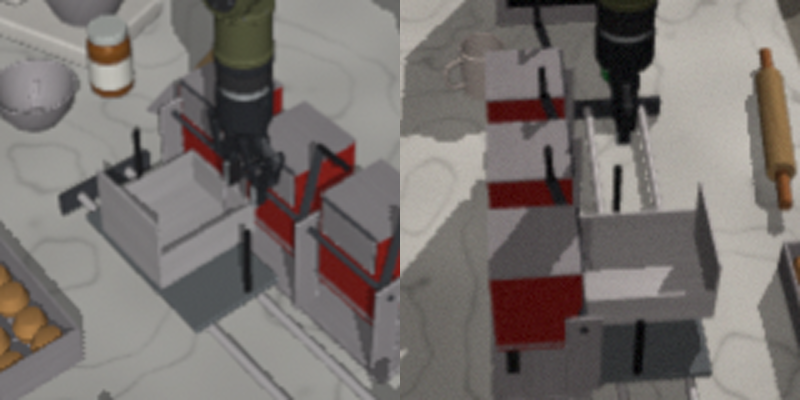

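The gripper is above the left post in both views (post at crop 246,260 left, 617,190 right). I'll descend and pinch.

Call:
carry_out(series=[[46,0,0,0.8,0],[46,0,0,0.8,0],[46,0,0,0.8,0],[46,0,0,0.7,0],[46,0,0,0,0],[0,0,0,0,0],[0,0,0,0,0],[0,0,0,0,0],[0,0,0,0,0]], grip_force=30)

```text
time_s: 11.3
tool_pos: [577.1, 89.0, 125.0]
tool_rot: [3.141, 0.003, 3.13]
force: [-0.2, -1.2, 6.7]
grip_width: 0.126
```

Call:
carry_out(series=[[0,0,0.4,0,0],[0,0,0.8,0,0],[0,0,0.9,0,0],[0,0,0.9,0,0],[0,0,0.9,0,0],[0,0,0.9,0,0],[0,0,0.9,0,0],[0,0,0.9,0,0],[0,0,0.9,0,0],[0,0,0.8,0,0]])

```text
time_s: 12.55
tool_pos: [575.6, 338.9, 124.9]
tool_rot: [3.141, -0.005, 3.131]
force: [-11.1, -2.8, 14.3]
grip_width: 0.128
```

Call:
carry_out(series=[[0,0,0.4,0,0],[0,0,0.1,0,0],[0,0,0,0,0],[0,0,0,0,0]])

```text
time_s: 13.05
tool_pos: [575.5, 354.5, 124.9]
tool_rot: [3.139, -0.005, 3.132]
force: [-12.6, 1.7, 12.5]
grip_width: 0.123
```

Call:
carry_out(series=[[46,0,0,0,0],[46,0,0,0,0],[46,0,0,-0.5,0],[46,0,0,-0.9,0],[46,0,0,-0.9,0],[46,0,0,-1,0],[0,0.3,0,-1,0],[0,0.3,0,-1,0],[0,0.9,0,-0.5,0],[0,0.9,-0.3,0,0]])

```text
time_s: 14.3
tool_pos: [507.1, 345.5, 300.0]
tool_rot: [3.139, 0.003, 3.13]
force: [0.4, 0.0, -0.3]
grip_width: -0.006
```

```bash
python3 - <<'E'
from h import *
s=ctrl.get_state();print(s["tool_pos"],s["force"],s["grip_width"])
a=ctrl.snapshot("scene"); b=ctrl.snapshot("side")
cv2.imwrite("pics/s3.png",a);cv2.imwrite("pics/d3.png",b)
a=a[180:330,280:430];b=b[100:260,265:405]
f=lambda i:cv2.resize(i,(400,400*i.shape[0]//i.shape[1]),interpolation=cv2.INTER_CUBIC)
b=cv2.resize(b,(350,400));a=f(a)
cv2.imwrite("pics/w3.png",np.hstack([a,b]))
p=[505.1,59.1,-.0113,160]
from fit import tf
for y in(135,-135):
  q=tf(p,(70,y,150),1);print(q,proj("scene",q),(proj("scene",q)-[280,180])*400/150,proj("side",q),(proj("side",q)-[265,100])*2.5+[400,0])
E
```

```text
[507.14290461 345.4917657  299.98762561] [ 0.42766862  0.03785519 -0.25488218] -0.006348067571129312
[578.4 353.3 150. ] [[370.7 282.8]] [[242.  274.1]] [[332.5 140.9]] [[568.7 102.3]]
[575.4  83.3 150. ] [[317.2 235.7]] [[ 99.3 148.6]] [[338.6 188.3]] [[583.9 220.7]]
```

View pics/w3.png

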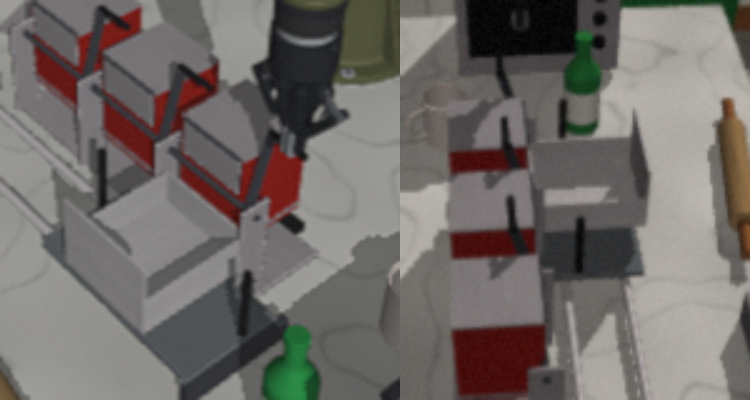

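The posts are within about 2 mm of where the pan should be for tin a (left post 246,274, right post 101,150), so the pan is square in front of it. I'll go behind bar a.

Call:
carry_out(series=[[0,0.75,-0.24,0,0],[0,0.75,-0.24,0,0],[0,0.73,-0.24,0,0],[0,0,0,0.9,0],[0,0,0,0.9,0],[0,-0.35,0,0,0],[0,-0.35,0,0,0],[0,0,0,0,0]])

```text
time_s: 15.4
tool_pos: [461.7, 324.1, 244.3]
tool_rot: [3.141, 0.0, 3.13]
force: [-4.2, -0.0, 1.6]
grip_width: -0.001
```

Call:
carry_out(series=[[0,-0.57,0,-0.1,0],[0,-0.57,0,-0.1,0],[0,-0.57,0,0.1,0],[0,-0.57,0,0.1,0],[0,-0.7,0,0.1,0],[0,-0.6,0,0.13,0],[0,0,0,0,0]])

```text
time_s: 16.27
tool_pos: [567.4, 321.8, 234.4]
tool_rot: [-3.14, -0.004, 3.13]
force: [-4.9, -1.0, 0.5]
grip_width: -0.001
```

Call:
carry_out(series=[[0,-0.27,0.05,-0.17,0],[0,-0.4,0.05,0.23,0],[0,-0.53,0,0.47,0],[0,-0.3,0,0.37,0],[0,-0.17,0,0.33,0],[0,0,0,0,0]])

```text
time_s: 17.02
tool_pos: [617.7, 324.5, 197.8]
tool_rot: [-3.14, -0.002, 3.13]
force: [-0.6, -0.1, 0.3]
grip_width: -0.002
```

```bash
python3 - <<'E'
from h import *
s=ctrl.get_state();print(s["tool_pos"],s["force"])
a=ctrl.snapshot("scene"); b=ctrl.snapshot("side")
a=a[180:330,280:430];b=b[100:230,270:390]
cv2.imwrite("pics/w4.png",np.hstack([cv2.resize(a,(400,400),interpolation=cv2.INTER_CUBIC),cv2.resize(b,(370,400),interpolation=cv2.INTER_CUBIC)]))
E
```

```text
[617.67510416 324.45555612 197.78092278] [-0.57409394 -0.06775085  0.30058061]
```

View pics/w4.png

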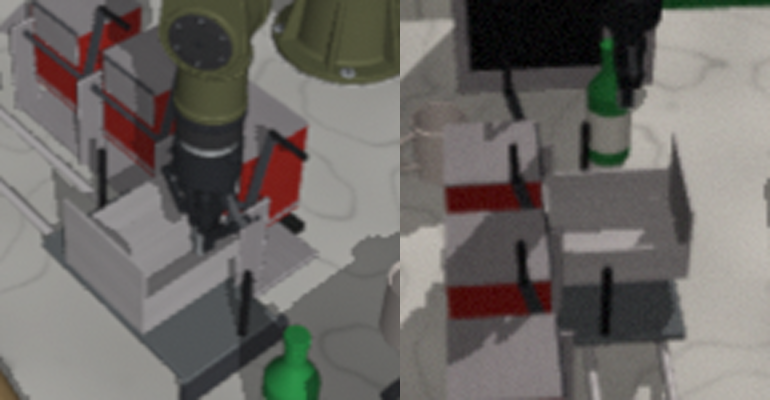

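The bar slipped under the fingertip and tin a fell back upright. The pan is still empty, so no harm was done. I'll pinch the bar instead, with the jaws opening along the pour direction: raise, then turn 90°.

Call:
carry_out(series=[[36,0,0,-0.9,0],[36,0,0,-0.9,1],[36,0,0,-0.9,1],[36,0,0,-0.9,1],[36,0,0,0,1],[36,0,0,0,1],[36,0,0,0,1],[36,0,0,0,1],[36,0,0,0,1],[36,0,0,0,1]])

```text
time_s: 18.38
tool_pos: [617.9, 325.2, 308.5]
tool_rot: [3.141, -0.001, 1.554]
force: [-0.0, -0.3, -0.0]
grip_width: 0.422
```

Call:
carry_out(series=[[36,-0.05,-0.95,0,0],[36,0,-0.95,0,0],[36,0,-0.95,0,0],[36,0,-0.95,0,0],[36,0,-0.87,0,0],[36,0,0,0,0],[36,0,0,0.7,0],[36,0,0,0.8,0],[36,0,0,0.7,0],[36,0,0,0,0]])

```text
time_s: 19.62
tool_pos: [477.7, 324.4, 240.2]
tool_rot: [-3.14, 0.002, 1.559]
force: [0.9, 0.7, -0.1]
grip_width: 0.417
```

Call:
carry_out(series=[[0,0,0,0,0],[0,0,0,0,0],[0,0,0,0,0],[0,0,0,0,0]], grip_force=30)

```text
time_s: 20.12
tool_pos: [477.8, 325.5, 242.9]
tool_rot: [3.141, -0.001, 1.56]
force: [-5.1, 0.2, 6.0]
grip_width: 0.106
```

Call:
carry_out(series=[[0,0,0.56,-0.11,0],[0,0,0.58,-0.02,0],[0,0,0.57,0.06,0],[0,0,0.55,0.15,0],[0,0,0.35,0.14,0],[0,0,0.34,0.18,0],[0,0,0.32,0.21,0],[0,0,0.3,0.24,0],[0,0,0,0,0]])

```text
time_s: 21.25
tool_pos: [583.4, 325.8, 214.9]
tool_rot: [-3.137, -0.003, 1.561]
force: [-7.8, 6.4, -2.3]
grip_width: 0.102
```

Call:
carry_out(series=[[0,0,0.27,0.27,0],[0,0,0.24,0.3,0],[0,0,0.21,0.32,0],[0,0,0.17,0.34,0],[0,0,0.15,0.35,0],[0,0,0.11,0.37,0],[0,0,0.07,0.38,0],[0,0,0.03,0.39,0],[0,0,0,0.27,0],[0,0,0,0,0]])

```text
time_s: 22.5
tool_pos: [615.9, 325.8, 128.8]
tool_rot: [-3.131, -0.005, 1.563]
force: [-26.5, 2.8, 21.7]
grip_width: 0.101
```

Call:
carry_out(series=[[0,0,0,0,0],[0,0,0,0,0],[0,0,0,0,0],[0,0,0,0,0],[0,0,0,0,0],[0,0,0,0,0],[0,0,0,0,0],[0,0,0,0,0],[0,0,0,0,0],[0,0,0,0,0]])

```text
time_s: 23.75
tool_pos: [615.9, 325.8, 128.8]
tool_rot: [-3.131, -0.004, 1.563]
force: [-26.5, 2.7, 22.9]
grip_width: 0.103
```

```bash
python3 - <<'E'
from h import *
s=ctrl.get_state();print(s["tool_pos"],s["force"])
a=ctrl.snapshot("scene"); b=ctrl.snapshot("side")
a=a[180:330,280:430];b=b[100:230,270:390]
cv2.imwrite("pics/w5.png",np.hstack([cv2.resize(a,(400,400),interpolation=cv2.INTER_CUBIC),cv2.resize(b,(370,400),interpolation=cv2.INTER_CUBIC)]))
E
```

```text
[615.9110347  325.83788902 128.76045293] [-26.47874183   2.73648999  22.86933588]
```

View pics/w5.png

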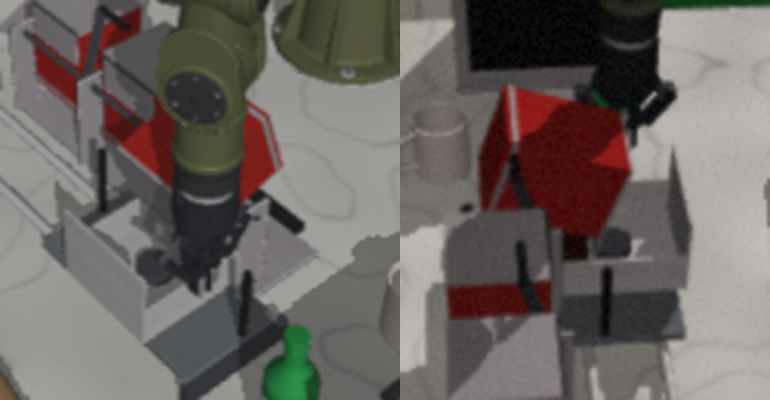

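The tin is tipped and a ball shows in the pan at crop (150,265). The x force is high, so I'll relax it a little, press slightly further down and hold longer.

Call:
carry_out(series=[[0,0,-0.2,0,0],[0,0,-0.1,0.1,0],[0,0,0,0.1,0],[0,0,0,0,0],[0,0,0,0,0],[0,0,0,0,0],[0,0,0,0,0],[0,0,0,0,0],[0,0,0,0,0],[0,0,0,0,0]])

```text
time_s: 25.1
tool_pos: [615.9, 326.0, 128.6]
tool_rot: [3.134, -0.006, 1.561]
force: [-12.5, -2.0, 34.8]
grip_width: 0.102
```

```bash
python3 - <<'E'
from h import *
s=ctrl.get_state();print(s["tool_pos"],s["force"])
a=ctrl.snapshot("wrist"); b=ctrl.snapshot("side")
b=b[130:210,310:380]
cv2.imwrite("pics/w6.png",np.hstack([cv2.resize(a[:,:],(450,400)),cv2.resize(b,(350,400),interpolation=cv2.INTER_CUBIC)]))
E
```

```text
[615.87633355 325.99587435 128.58914325] [-12.51161048  -2.03178666  34.80408912]
```

View pics/w6.png

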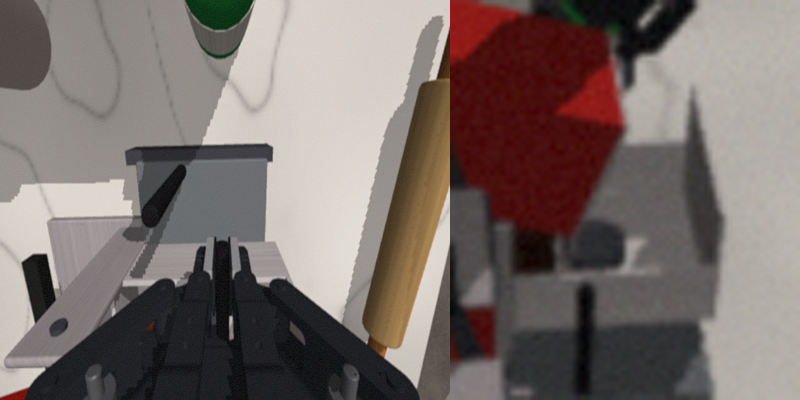

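z no longer moves under extra push, so the tin is at its end stop, and it has been held for over 2 s. I'll bring it back the same way.

Call:
carry_out(series=[[0,0,0.1,-0.35,0],[0,0,0,-0.38,0],[0,0,-0.04,-0.38,0],[0,0,-0.08,-0.37,0],[0,0,-0.13,-0.35,0],[0,0,-0.16,-0.34,0],[0,0,-0.2,-0.32,0],[0,0,-0.24,-0.3,0],[0,0,-0.27,-0.27,0],[0,0,0,0,0]])

```text
time_s: 26.45
tool_pos: [584.9, 325.4, 214.8]
tool_rot: [3.136, -0.003, 1.56]
force: [4.3, 6.0, 5.0]
grip_width: 0.1
```

Call:
carry_out(series=[[0,0,-0.3,-0.24,0],[0,0,-0.32,-0.21,0],[0,0,-0.34,-0.18,0],[0,0,-0.35,-0.14,0],[0,0,-0.55,-0.15,0],[0,0,-0.57,-0.06,0],[0,0,-0.58,0.02,0],[0,0,-0.5,0.09,0],[0,0,-0.06,0,0],[0,0,0,0,0]])

```text
time_s: 27.7
tool_pos: [477.0, 325.0, 244.5]
tool_rot: [3.135, -0.003, 1.56]
force: [-9.3, -5.9, 36.1]
grip_width: 0.096
```

Call:
carry_out(series=[[36,0,0,0,0],[36,0,0,0,0],[36,0,0,-0.8,0],[36,0,0,-0.9,0],[36,0,0,-0.9,0],[36,0,-0.9,-0.3,0],[36,0,-0.9,0,0],[36,0,-0.9,0,0],[36,0,-0.9,0,0],[36,0,0,0,0]])

```text
time_s: 28.95
tool_pos: [366.7, 325.8, 324.7]
tool_rot: [-3.141, 0.001, 1.561]
force: [0.0, 0.5, -0.1]
grip_width: 0.422
```

```bash
python3 - <<'E'
from h import *
from fit import tf
s=ctrl.get_state();print(s["tool_pos"],s["force"],s["time_s"])
a=ctrl.snapshot("scene"); b=ctrl.snapshot("side")
p=[505.1,59.1,-.0113,160]
# rim of pan: predicted pixel of rim corners at sink 0 and 17 mm
for sk in(0,17):
  for X,Y in((8,-75),(178,-75),(178,75),(8,75)):
    print(sk,X,Y,[ (proj("scene",tf(p,(X,Y,121-sk),1))[0]-[280,180])*400/150, (proj("side",tf(p,(X,Y,121-sk),1))[0]-[270,100])*[370/120,400/130]+[400,0]])
a=a[180:330,280:430];b=b[100:230,270:390]
cv2.imwrite("pics/w7.png",np.hstack([cv2.resize(a,(400,400),interpolation=cv2.INTER_CUBIC),cv2.resize(b,(370,400),interpolation=cv2.INTER_CUBIC)]))
E
```

```text
[366.7 325.8 324.7] [ 0.   0.5 -0.1] 28.95
0 8 -75 [array([165.3, 169.4]), array([554.3, 255.9])]
0 178 -75 [array([ 60.3, 229. ]), array([696.1, 249.6])]
0 178 75 [array([136.7, 303.8]), array([679.8, 169.3])]
0 8 75 [array([244.2, 236.5]), array([547.6, 174.7])]
17 8 -75 [array([165. , 178.7]), array([554.4, 266. ])]
17 178 -75 [array([ 60.7, 238.5]), array([695. , 259.8])]
17 178 75 [array([136.6, 313.3]), array([678.9, 179.4])]
17 8 75 [array([243.3, 245.9]), array([547.7, 184.8])]
```

View pics/w7.png

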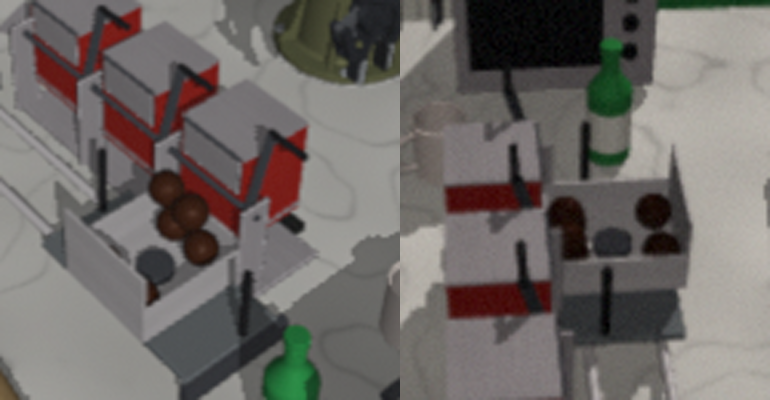

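All three tins are upright. Brown balls lie in the pan (scene crop 166,187; 190,210; 173,222; 200,247; 152,292), with none visible elsewhere. I'll measure the pan's sinking and check the bystanders numerically.

```bash
python3 - <<'E'
from h import *
now={n:ctrl.snapshot(n) for n in("scene","side")}
def m(n,ref,x0,y0,x1,y1):
    t=cv2.imread(ref)[y0:y1,x0:x1]; k=8;r=10
    I=cv2.resize(now[n][y0-r:y1+r,x0-r:x1+r],None,fx=k,fy=k,interpolation=cv2.INTER_CUBIC)
    R=cv2.matchTemplate(I,cv2.resize(t,None,fx=k,fy=k,interpolation=cv2.INTER_CUBIC),cv2.TM_CCOEFF_NORMED)
    _,v,_,l=cv2.minMaxLoc(R);return np.array(l)/k-r,round(v,3)
print("far wall side",m("side","pics/d3.png",352,140,368,176))
print("far wall scene",m("scene","pics/s3.png",300,250,330,285))
print("bar a scene",m("scene","pics/s3.png",376,224,398,245)); print("bar b",m("scene","pics/s3.png",343,200,364,220))
print("bottle",m("scene","pics/scene0.png",378,305,400,350),m("side","pics/side0.png",330,115,346,152)); print("mug",m("scene","pics/scene0.png",422,275,452,310))
print("bowl",m("scene","pics/scene0.png",216,170,252,200)); print("jar",m("scene","pics/scene0.png",254,155,273,188))
P=proj("side",[[683,130,z] for z in(121,104)]);print("px for 17mm side",P[1]-P[0]);
P=proj("scene",[[683,210,z] for z in(121,104)]);print("px 17mm scene",P[1]-P[0])
E
```

```text
far wall side (array([-0.375,  3.75 ]), 0.905)
far wall scene (array([0.125, 3.25 ]), 0.819)
bar a scene (array([-2.   ,  8.875]), 0.651)
bar b (array([0., 0.]), 0.977)
bottle (array([0., 0.]), 0.999) (array([ 0.25 , -0.125]), 0.957)
mug (array([0., 0.]), 0.998)
bowl (array([0., 0.]), 0.998)
jar (array([0., 0.]), 0.999)
px for 17mm side [-0.36532127  3.30575827]
px 17mm scene [0.06592548 3.54743383]
```

The pan sank about 16–19 mm (mean ~17, i.e. six balls). The bystanders haven't moved. Bar a's poor match is because the arm covered it in the reference picture; it is upright in the last view. I'll hand in.

```bash
python3 -c "
from station import ctrl
print(ctrl.close_job())"
```

```text
the job is handed in; nothing more can be done
None
```

Tin a was the full one, and its contents are now in the scale pan; I handed the job in at about 29 s.

- **Finding the full tin:** pushing each lever just off its stop took about 3.9 N for a, 2.7 N for b and 2.2 N for c.
- **Pouring:** I slid the scale in front of tin a by its left post. On the first tip, pushing with closed fingers, the bar slipped under the fingertip and the tin fell back upright with the pan still empty. The second time I pinched the bar, tipped the tin to its end stop, held it for over 2 s and brought it back upright.

**Last checks**
- **Pan:** it sank about 19 mm by the side camera and 16 mm by the scene camera. The mean, about 17 mm, matches six balls. At most five were visible at once; I took the sixth to be hidden behind the pan wall.
- **Tins:** all three stand upright, judged by eye for a and c. The automatic match for bar a failed because the arm covered it in the reference picture.
- **Mug, bottle, bowl and jar:** they show no shift.
- **Arm:** clear of everything at hand-in.

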